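# Build the focus spacer stack on the sprung arbor

## Robot

A 6-joint arm with a two-finger parallel gripper is mounted at the origin on the work surface. World frame = base frame: x ahead of the robot, y to its left, z up, the work surface at z = 0. Lengths are in m, angles in rad, forces in N, time in s.
With the tool pointing down it reaches from about 0.225 to 0.875 m from the base axis. Payload 3.4 kg.
Tool frame: the origin (TCP) lies midway between the tips of the shut fingers; the grasp point (between the pads) lies 19 mm behind it; z points along the fingers, y is the direction in which the jaws open and shut (so a half turn about z gives the same grasp; the last joint's range is limited). The gripper opens to 85 mm and grips with 20 to 120 N. Pads are 22 mm wide; open, the fingers measure 114 mm over their backs; the gripper's body (76 mm by 85 mm) begins 54 mm behind the grasp point. The pads swing forward as they close: fully open they stand 13 mm farther back than shut.
Start: joints at [-1.299, 0.276, 1.505, -0, 1.361, -0.121], TCP at [0.22, -0.531, 0.231] pointing down, gripper open.
Joint ranges: [-2.89, 2.89], [-0.75, 2.08], [0.22, 2.7], [-1.18, 4.32], [0.11, 2.71], [-2.7, 2.7]. Speed limits (rad/s): [2.57, 2.57, 3.14, 3.14, 3.14, 3.14].

## Interface

Orientations are given as a unit quaternion [x, y, z, w].
In Python, from rig import r, imaging gives the robot as it stands.
- The arm moves only by the tool drive_tool, never from a script. Its argument "increments" is text: rows parted by semicolons, each of 7 numbers parted by spaces: the shift along the world's x, y, z in units of 30 mm (1.0 is 30 mm), then the turn, a rotation vector about the world's x, y, z in units of 6 degrees (1.0 is 6 degrees), then the opening, from 0 (shut) to 1 (fully open). In form: x y z ax ay az hand; .... A call has exactly 8 rows; each row is the pose to reach, as a shift and turn from the pose commanded when the call began; what a row does not reach only later rows make up. A row lasts 1/8 s, in which the tool goes at most 62.5 mm and 10.7 degrees, less where a joint would pass 70% of its speed; a pose out of reach is approached as far as the arm can. A call with a gripper value outside its range is refused whole. The fingers move at their own pace and stop on an object; "squeeze" is the grip in N (left out, the last holds). Time passes only in rows, so rows that repeat a pose let the fingers close, or fill a call up. It gives the time, the measured TCP pose, the force and the opening at its end, in the units of the state.
- r.get_state(): the state, without advancing time (a new reading comes with each control period).
- imaging.snapshot(name): name is "side" or "top"; returns a dict with "color" (400x640x3 uint8, blue, green, red), "fx", "fy", "cx", "cy" (pixels), "extrinsics" (4x4, takes a point from world to camera coordinates). Camera axes: x right, y up, looking along -z (the intrinsics and any distortion apply to the point x, -y, -z); pixel columns grow to the right and rows downward; lengths in m; the calibration is good to about 2 mm. A picture is of the moment at which its call begins. There is no depth.
- r.sign_off(): hands the job in, once; it reports no verdict.
The state is a dict: "time": time; "joint_pos": joint angles; "joint_velocities": joint speeds; "tau": joint torques, N m; "position": TCP position; "ee_rot": TCP orientation; "contact_force": force on the tool from outside, world axes, zero at the start; "ft_torque": the same for the moment, N m; "width": opening from 0.0 (shut) to 1.0 (fully open).
Only numpy, scipy, OpenCV 4.12 (cv2) and the standard library are available. Lean on these libraries where they do the work, as an engineer would, in place of code of your own. Each camera call takes 0.05 s, during which the arm holds its last target.

## Task

Build the focus spacer stack on the laser bench: thread the three loose rings onto the upright arbor in order of thickness, thickest first at the bottom, thinnest last on top, and press each fully home on what is beneath it (a firm, steady push of about 20 N) before adding the next. The arbor's springs grip the rings and the height of the stop below is not known, so go by feel, and never push with as much as 40 N. Leave the stack gapless and standing free, and do not disturb the screwdriver, the lens cell or the mouse.

Things in the scene. Friction and masses are not known exactly. Their poses are not given: they have to be found in the camera images.
- spacer_thick_c (a point): Thick spacer: plain aluminium ring, outside diameter 54 mm, bore 26 mm, 21 mm thick, lying flat on the bench at the start. The point is at its centre, half-way up; z is the axis of the bore. Its two faces are alike.
- spacer_mid_c (a point): Middle spacer: plain aluminium ring, outside diameter 54 mm, bore 26 mm, 14 mm thick, lying flat on the bench at the start. The point is at its centre, half-way up; z is the axis of the bore. Its two faces are alike.
- spacer_thin_c (a point): Thin spacer: plain aluminium ring, outside diameter 54 mm, bore 26 mm, 9 mm thick, lying flat on the bench at the start. The point is at its centre, half-way up; z is the axis of the bore. Its two faces are alike.
- arbor_tip (a point): Centre of the arbor's flat top, 83 mm above the bench; z is the arbor's axis, up. The fixed upright steel arbor is 24 mm in diameter, so a centred ring has 1 mm clearance all round; its uppermost 7 mm taper to 14 mm across. It stands on a fixed aluminium base plate, 90 x 90 x 12 mm.
- stop: Height stop at the arbor's foot, on whose dark collar (48 mm across, 7 mm high) the stack stands. The collar is locked, with its top anywhere from 17 to 30 mm above the bench, different each time and NOT reported: find it by feel. The origin given here is only the point under the centre of the base plate, at bench height.
- arbor: The whole fixture; origin under the centre of its base plate. Three rows of three sprung brass keys stand 2 mm proud of the arbor, 27 to 71 mm above the bench. They grip a ring's bore: it stays where it is let go and must be pushed all the way down, with about 2 to 10 N, until it meets the collar or the ring beneath and the force rises steeply.
- driver: Bystander: screwdriver, 170 mm long, lying on the bench; its origin is on its underside. Leave alone.
- lens_cell: Bystander: black lens cell, a cylinder 40 mm across and 30 mm high; origin at the centre of its underside. Leave alone.
- mouse: Bystander: black computer mouse, 105 x 60 mm and 34 mm high; origin at the centre of its underside. Leave alone.
Not all that is in view belongs to the job. What is shaped like the part that bears spacer_thick_c but brown is not meant.

How it is judged:
On the way, in this order (a step that is already met when the one before it is completed fails the run):
1. the thick ring is pressed home on the stop (over 5 N on it) while the other two are not yet on the arbor (z of spacer_thick_c in the frame of arbor_tip below -0.0405 m and horizontal distance between spacer_thick_c and arbor_tip below 0.004 m and contact force between spacer_thick and stop above 5 N and horizontal distance between each of spacer_mid_c, spacer_thin_c and arbor_tip above 0.03 m), for 0.1 s.
2. the middle ring is pressed home on the thick one (over 5 N on it) while the thin one is not yet on the arbor (z of spacer_thick_c in the frame of arbor_tip below -0.0405 m and horizontal distance between each of spacer_thick_c, spacer_mid_c and arbor_tip below 0.004 m and distance between spacer_mid_c and spacer_thick_c below 0.0195 m and z of spacer_mid_c in the frame of arbor_tip below -0.0225 m and contact force between spacer_mid and spacer_thick above 5 N and horizontal distance between spacer_thin_c and arbor_tip above 0.03 m), for 0.1 s.
3. the thin ring is pressed home on the middle one (over 5 N on it) (z of spacer_thick_c in the frame of arbor_tip below -0.0405 m and horizontal distance between each of spacer_thick_c, spacer_mid_c, spacer_thin_c and arbor_tip below 0.004 m and distance between spacer_mid_c and spacer_thick_c below 0.0195 m and z of spacer_mid_c in the frame of arbor_tip below -0.0225 m and distance between spacer_thin_c and spacer_mid_c below 0.0135 m and z of spacer_thin_c in the frame of arbor_tip below -0.0105 m and contact force between spacer_thin and spacer_mid above 5 N), for 0.1 s.
At the end, for the whole second after the job is handed in: All three rings on the arbor, thickest at the bottom, thinnest on top, within 4 mm of its axis; no gap over 2 mm between neighbours; no ring more than 2 mm (middle 2.5, thin 3) above its place with the stop at its highest; at rest and released (z of spacer_thick_c in the frame of arbor_tip below -0.0405 m and horizontal distance between each of spacer_thick_c, spacer_mid_c, spacer_thin_c and arbor_tip below 0.004 m and distance between spacer_mid_c and spacer_thick_c below 0.0195 m and z of spacer_mid_c in the frame of arbor_tip below -0.0225 m and distance between spacer_thin_c and spacer_mid_c below 0.0135 m and z of spacer_thin_c in the frame of arbor_tip below -0.0105 m and linear speed of each of spacer_thick, spacer_mid, spacer_thin below 0.02 m/s); the robot touches nothing.
It fails at once if a ring is pressed on the stop or the ring beneath with more than 45 N, or on the whole fixture (springs and stop together) with more than 55 N (contact force between spacer_thick and stop above 45 N or contact force between spacer_mid and spacer_thick above 45 N or contact force between spacer_thin and spacer_mid above 45 N or contact force between any of spacer_thick, spacer_mid, spacer_thin and arbor above 55 N).
It fails at once if the arbor is struck or squeezed by the robot with more than 45 N (contact force between any of the fingers, the arm and arbor above 45 N).
It fails at once if the screwdriver is moved more than 20 mm (distance of driver from where it was at the start of the episode above 0.02 m).
It fails at once if the lens cell is moved more than 20 mm (distance of lens_cell from where it was at the start of the episode above 0.02 m).
It fails at once if the mouse is moved more than 20 mm (distance of mouse from where it was at the start of the episode above 0.02 m).
It also fails if it takes over 72 s, if anything falls off the work surface, if the arm or the gripper's body presses on something with over 40 N, if the wrist force passes 120 N, or if a joint passes its speed limit or range.

## Working session

There is one attempt and no reset: what is moved stays moved. The work goes in short steps, Python scripts to look and compute and a tool call to move; the robot and the scene stay as the last step left them, time stands still between calls to the robot, and variables do not carry over. Pictures are saved under pics/ and viewed, and the job is handed in when it is done.

Besides the shell and the picture viewer there is one more tool, called after "Request:" as name(argument=value, ...) on one line, values as JSON. drive_tool: Moves the arm, as the interface text tells. Its arguments: {"type":"object","properties":{"increments":{"type":"string"},"squeeze":{"type":"number"}},"required":["increments"]}

```bash
mkdir -p pics; ls
python3 - <<'E'
from rig import r, imaging
import cv2,numpy as np
print(r.get_state())
for n in("side","top"):
    s=imaging.snapshot(n); cv2.imwrite(f"pics/{n}0.png",s["color"]); np.save(f"pics/{n}0.npy",s,allow_pickle=True)
    print(n,{k:v for k,v in s.items() if k!="color"})
E
```

```text
pics
{'time': 0.0, 'joint_pos': array([-1.29899446e+00,  2.76616983e-01,  1.50618338e+00,  4.56762322e-05,
        1.36066863e+00, -1.20974010e-01]), 'joint_velocities': array([-0.00113104, -0.0001064 ,  0.00124482, -0.00095534,  0.00069942,
       -0.00010277]), 'tau': array([-7.62930758e-04, -4.16778946e+01, -2.45809132e+01, -2.76574265e-04,
        1.10161127e-02,  1.30571104e-05]), 'position': array([ 0.21996201, -0.53068096,  0.23040714]), 'ee_rot': array([ 9.80778290e-01,  1.95123203e-01, -4.84161322e-05, -9.37184834e-04]), 'contact_force': array([ 0.47313309, -0.18607057, -0.06748759]), 'ft_torque': array([-0.10727998,  0.00688862, -0.00528145]), 'width': 0.9997904545809181}
side {'fx': 421.83504619814033, 'fy': 421.83504619814033, 'cx': 317.9087033474309, 'cy': 194.1663407916144, 'extrinsics': array([[-0.85130924, -0.5245629 , -0.01031217,  0.46159491],
       [ 0.37540059, -0.62273045,  0.68649923, -0.33188632],
       [-0.36653373,  0.58055194,  0.72705741, -0.65025745],
       [ 0.        ,  0.        ,  0.        ,  1.        ]])}
top {'fx': 452.89137541819196, 'fy': 452.89137541819196, 'cx': 314.4560002251035, 'cy': 200.33861990292854, 'extrinsics': array([[-0.01476616, -0.99979351, -0.0139608 , -0.06843502],
       [ 0.99400645, -0.01619039,  0.10811591, -0.63090981],
       [-0.10831962, -0.01228067,  0.99404026, -1.1486116 ],
       [ 0.        ,  0.        ,  0.        ,  1.        ]])}
```

View pics/side0.png

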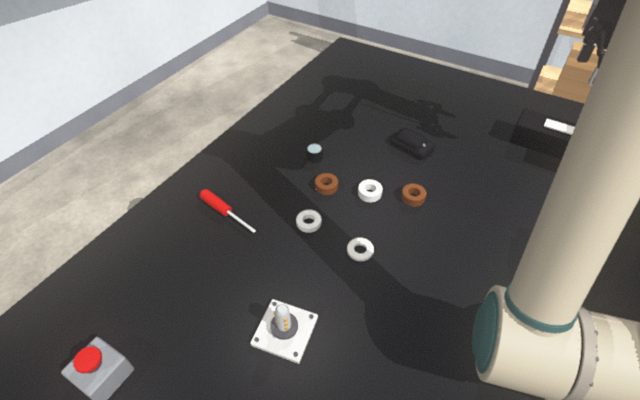

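View pics/top0.png

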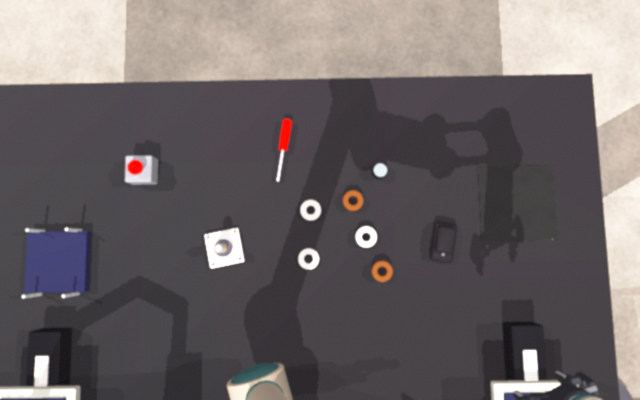

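Run:
```python
import cv2,numpy as np
S=np.load("pics/side0.npy",allow_pickle=True).item()["color"];T=np.load("pics/top0.npy",allow_pickle=True).item()["color"]
a=cv2.resize(S[165:275,285:435],None,fx=5,fy=5,interpolation=cv2.INTER_CUBIC)
b=cv2.resize(T[180:290,195:405],None,fx=3.8,fy=3.8,interpolation=cv2.INTER_CUBIC)
c=cv2.resize(S[290:370,240:330],None,fx=6,fy=6,interpolation=cv2.INTER_CUBIC)
cv2.imwrite("pics/a.png",a);cv2.imwrite("pics/b.png",b);cv2.imwrite("pics/c.png",c)
```

```text
(no output)
```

View pics/a.png

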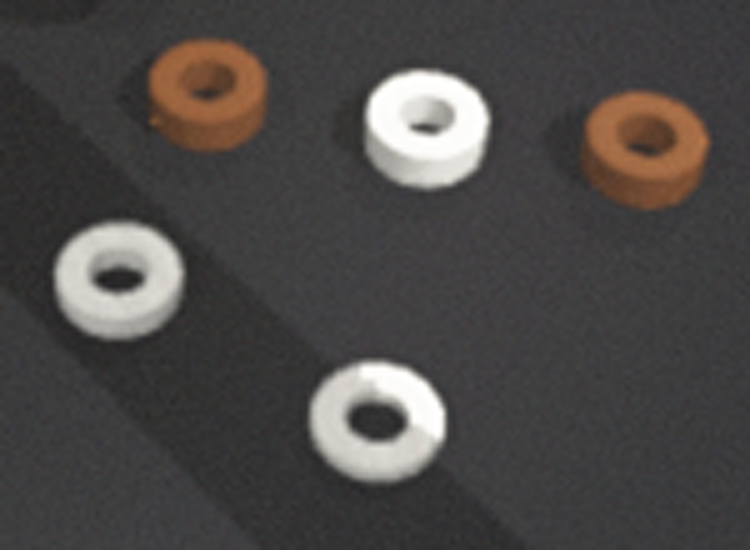

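View pics/b.png

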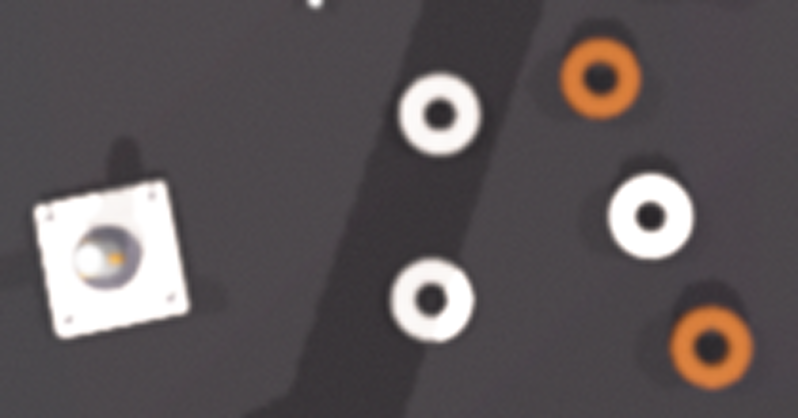

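View pics/c.png

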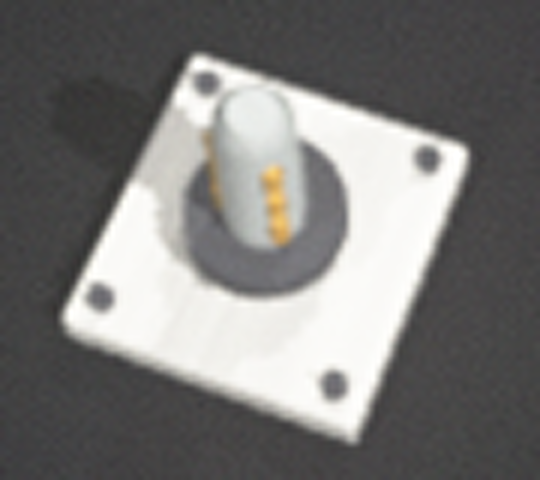

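```bash
cat > h.py <<'E'
import cv2,numpy as np
def cast(s,uv,z):
    E=s["extrinsics"];R=E[:3,:3];C=-R.T@E[:3,3]
    d=R.T@np.array([(uv[0]-s["cx"])/s["fx"],-(uv[1]-s["cy"])/s["fy"],-1.])
    return C+d*(z-C[2])/d[2]
def ray(s,uv):
    E=s["extrinsics"];R=E[:3,:3];C=-R.T@E[:3,3]
    return C,R.T@np.array([(uv[0]-s["cx"])/s["fx"],-(uv[1]-s["cy"])/s["fy"],-1.])
def proj(s,p):
    q=s["extrinsics"]@np.append(p,1.); return np.array([s["cx"]+s["fx"]*q[0]/-q[2],s["cy"]-s["fy"]*q[1]/-q[2]])
def tri(s1,u1,s2,u2):
    A=[];b=[]
    for s,u in((s1,u1),(s2,u2)):
        C,d=ray(s,u);d=d/np.linalg.norm(d);P=np.eye(3)-np.outer(d,d);A.append(P);b.append(P@C)
    A=np.vstack(A);b=np.hstack(b);x=np.linalg.lstsq(A,b,rcond=None)[0];return x,np.linalg.norm(A@x-b)
E
python3 - <<'E'
from h import *
S=np.load("pics/side0.npy",allow_pickle=True).item();T=np.load("pics/top0.npy",allow_pickle=True).item()
def blobs(s,box,th):
    x0,y0,x1,y1=box
    g=s["color"].min(2)[y0:y1,x0:x1]
    g=cv2.resize(g,None,fx=4,fy=4,interpolation=cv2.INTER_CUBIC)
    m=(g>th).astype(np.uint8)
    cs,h=cv2.findContours(m,cv2.RETR_CCOMP,cv2.CHAIN_APPROX_NONE)
    out=[]
    for i,c in enumerate(cs):
        if len(c)<25: continue
        (u,v),(a,b),an=cv2.fitEllipse(c)
        out.append((x0+(u+.5)/4-.5,y0+(v+.5)/4-.5,a/4,b/4,'hole' if h[0][i][3]>=0 else 'out',c))
    return out
for s,n,box,th in((T,'top',(285,185,400,285),140),(S,'side',(285,165,435,275),110)):
    for o in blobs(s,box,th): print(n,np.round(o[:4],2),o[4], [np.round(cast(s,o[:2],z)[:2],4) for z in(.009,.014,.021)])
# plate
for s,n,box,th in((T,'top',(195,215,260,280),150),(S,'side',(240,290,330,370),120)):
    o=max(blobs(s,box,th),key=lambda o:cv2.contourArea(o[5]))
    c=cv2.convexHull(o[5]); r=cv2.minAreaRect(c); 
    ap=cv2.approxPolyDP(c,8,True)[:,0]
    print(n,[(np.round([box[0]+(p[0]+.5)/4-.5,box[1]+(p[1]+.5)/4-.5],2),np.round(cast(s,[box[0]+(p[0]+.5)/4-.5,box[1]+(p[1]+.5)/4-.5],.012)[:2],4)) for p in ap])
E
```

```text
top [308.4  258.58  21.43  21.67] out [array([ 0.4787, -0.0597]), array([ 0.4788, -0.0599]), array([ 0.4789, -0.0601])]
top [307.96 258.36   8.24   8.93] hole [array([ 0.4793, -0.0586]), array([ 0.4794, -0.0587]), array([ 0.4795, -0.0589])]
top [365.83 236.52  22.32  22.42] out [array([ 0.5342, -0.212 ]), array([ 0.5341, -0.2115]), array([ 0.5339, -0.2108])]
top [365.72 236.52   7.67   7.85] hole [array([ 0.5342, -0.2118]), array([ 0.5341, -0.2113]), array([ 0.5339, -0.2106])]
top [310.23 209.61  20.97  21.12] out [array([ 0.6078, -0.0663]), array([ 0.6074, -0.0664]), array([ 0.6068, -0.0666])]
top [310.29 209.65   8.37   8.49] hole [array([ 0.6077, -0.0665]), array([ 0.6073, -0.0666]), array([ 0.6067, -0.0667])]
side [360.09 248.66  23.88  27.23] out [array([ 0.4778, -0.0581]), array([ 0.4764, -0.0548]), array([ 0.4744, -0.05  ])]
side [359.83 248.73   8.02  12.12] hole [array([ 0.4782, -0.0577]), array([ 0.4767, -0.0543]), array([ 0.4747, -0.0496])]
side [308.3  220.44  23.02  25.61] out [array([ 0.6073, -0.0664]), array([ 0.6049, -0.063 ]), array([ 0.6016, -0.0582])]
side [308.23 220.35   5.41  10.35] hole [array([ 0.6075, -0.0666]), array([ 0.6052, -0.0631]), array([ 0.6019, -0.0583])]
side [369.85 190.19  23.93  25.44] out [array([ 0.5351, -0.2151]), array([ 0.5333, -0.2106]), array([ 0.5307, -0.2042])]
side [369.91 190.12   1.88   5.14] hole [array([ 0.5351, -0.2153]), array([ 0.5332, -0.2108]), array([ 0.5307, -0.2045])]
top [(array([237.62, 227.62]), array([0.5628, 0.1266])), (array([243.88, 261.12]), array([0.4746, 0.1098])), (array([209.88, 267.88]), array([0.4583, 0.1992])), (array([203.88, 234.12]), array([0.547, 0.216]))]
side [(array([271.88, 298.62]), array([0.5628, 0.1273])), (array([317.62, 314.62]), array([0.4744, 0.1107])), (array([298.62, 363.38]), array([0.4556, 0.2007])), (array([249.88, 343.12]), array([0.5452, 0.2152]))]
```

Rivals for the thick ring, as side-view pixels (top-view in brackets):
- Brown rings at (326,183) and (414,195) [(353,200), (382,271)]: same shape, wrong colour, so excluded.
- White rings at (309,221) [(310,210)] and (360,249) [(308,259)]: lower walls, so these are the middle and thin rings.
- White ring at (370,190) [(366,237)]: tallest wall, so this is the thick ring.

The close crop confirms the choice. Where the two views agree, the heights come out at about 9 for thin, 14 for middle and 21 for thick. The plate corners give a 90 mm side, with the arbor at (0.5105, 0.163).

Request:
drive_tool(increments="1.5 1.52 -0.62 0 0 0 1; 3 3.05 -1.25 0 0 0 1; 4.5 4.57 -1.87 0 0 0 1; 6 6.1 -2.5 0 0 0 1; 7.5 7.62 -3.12 0 0 0 1; 9 9.15 -3.74 0 0 0 1; 10.47 10.65 -4.37 0 0 0 1; 10.47 10.65 -4.37 0 0 0 1", squeeze=70)

```text
time: 1.1
position: [0.5353, -0.2088, 0.0987]
ee_rot: [0.981, 0.196, -0.001, -0.001]
contact_force: [-0.4, -0.3, 0.9]
width: 0.999
```

Request:
drive_tool(increments="0 0 -0.6 0 0 0 1; 0 0 -1.2 0 0 0 1; 0 0 -1.8 0 0 0 1; 0 0 -2.4 0 0 0 1; 0 0 -2.9 0 0 0 1; 0 0 -3.2 0 0 0 1; 0 0 -3.2 0 0 0 1; 0 0 -3.2 0 0 0 1")

```text
time: 2.1
position: [0.5347, -0.212, 0.0047]
ee_rot: [0.981, 0.195, 0.0, 0.0]
contact_force: [0.6, 0.6, 0.6]
width: 0.999
```

Run:
```python
from rig import r, imaging
from h import *
s=imaging.snapshot("side");t=imaging.snapshot("top")
a=cv2.resize(s["color"][130:260,310:440],None,fx=4,fy=4,interpolation=cv2.INTER_CUBIC)
b=cv2.resize(t["color"][180:300,300:430],None,fx=4,fy=4,interpolation=cv2.INTER_CUBIC)[:520]
b=cv2.copyMakeBorder(b,0,520-b.shape[0],0,0,0)
cv2.imwrite("pics/d.png",cv2.resize(np.hstack([a,b]),(800,400)))
st=r.get_state();print(st["position"],st["contact_force"])
```

```text
[ 0.5347178  -0.21202843  0.00492007] [-0.23581995 -0.50113465  0.98915691]
```

View pics/d.png

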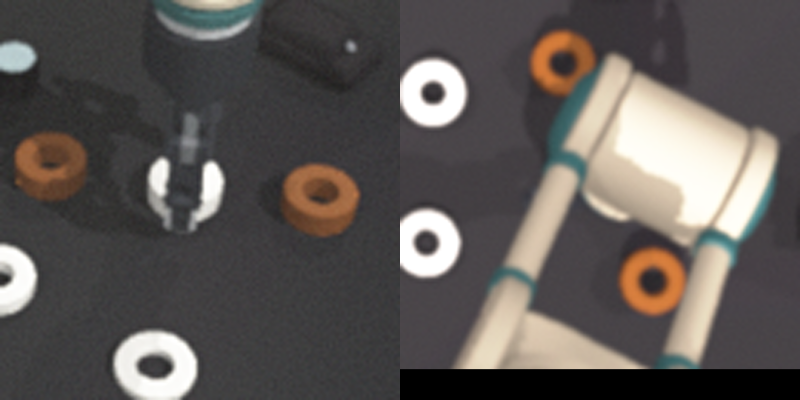

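The gripper straddles the white ring (crop ~(187,190)), between the two brown ones and clear of both. Closing and lifting slightly.

Request:
drive_tool(increments="0 0 0 0 0 0 0; 0 0 0 0 0 0 0; 0 0 0 0 0 0 0; 0 0 0 0 0 0 0; 0 0 0 0 0 0 0; 0 0 0 0 0 0 0; 0 0 0.3 0 0 0 0; 0 0 1 0 0 0 0", squeeze=80)

```text
time: 3.2
position: [0.5333, -0.2112, 0.0338]
ee_rot: [0.981, 0.195, -0.001, -0.001]
contact_force: [0.8, -0.5, -1.7]
width: 0.598
```

Run:
```python
from rig import r, imaging
from h import *
s=imaging.snapshot("side")
a=cv2.resize(s["color"][130:230,320:430],None,fx=6,fy=6,interpolation=cv2.INTER_CUBIC)
cv2.imwrite("pics/e.png",a)
st=r.get_state();print(st["position"],st["contact_force"],st["width"])
# collar prior
S=np.load("pics/side0.npy",allow_pickle=True).item()
p=np.linspace(0,2*np.pi,73)
for z in(.017,.021,.025,.03):
    q=np.array([proj(S,[.5105+.024*np.cos(t),.163+.024*np.sin(t),z]) for t in p]);print(z,q.min(0),q.max(0))
print(proj(S,[.5105,.163,.083]))
```

```text
[ 0.53541601 -0.21232859  0.0370084 ] [-0.07971279 -1.13603288  0.52420545] 0.5968672462480555
0.017 [270.13118255 314.26462959] [297.87758939 340.42336717]
0.021 [269.91603113 313.1770625 ] [297.77370457 339.39242678]
0.025 [269.69915071 312.08095894] [297.66898672 338.35301808]
0.03 [269.42558686 310.69867122] [297.53690261 337.04168887]
[281.21550372 308.3849243 ]
```

View pics/e.png

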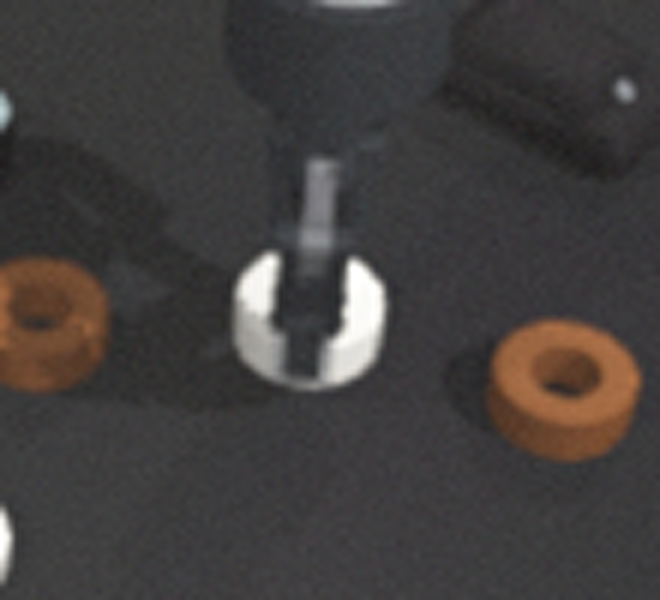

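Request:
drive_tool(increments="0 0.3 1.4 0 0 0 0; -0.1 2 2.87 0 0 0 0; -0.2 3.9 2.87 0 0 0 0; -0.35 5.8 2.87 0 0 0 0; -0.5 7.7 2.87 0 0 0 0; -0.6 9.5 2.87 0 0 0 0; -0.7 11.2 2.87 0 0 0 0; -0.79 12.48 2.87 0 0 0 0")

```text
time: 4.25
position: [0.51, 0.1648, 0.1202]
ee_rot: [0.981, 0.196, 0.0, -0.0]
contact_force: [0.2, -0.4, -0.5]
width: 0.599
```

```bash
cat > look.py <<'E'
import sys
from rig import r, imaging
from h import *
s=imaging.snapshot("side");t=imaging.snapshot("top")
np.save(f"pics/{sys.argv[1]}.npy",dict(s=s,t=t),allow_pickle=True)
a=cv2.resize(s["color"][230:370,220:350],None,fx=4,fy=4,interpolation=cv2.INTER_CUBIC)
b=cv2.resize(t["color"][190:300,170:280],None,fx=3,fy=3,interpolation=cv2.INTER_CUBIC)
b=cv2.copyMakeBorder(b,0,a.shape[0]-b.shape[0],0,0,0)[:, :270]
cv2.imwrite(f"pics/{sys.argv[1]}.png",np.hstack([a,b]))
st=r.get_state();print(st["position"],st["contact_force"],st["width"],st["time"])
E
python3 look.py f
```

```text
[0.50989546 0.1662552  0.12018749] [-0.4582937  -0.95594701 -1.59240159] 0.5924380268708339 4.35
```

View pics/f.png

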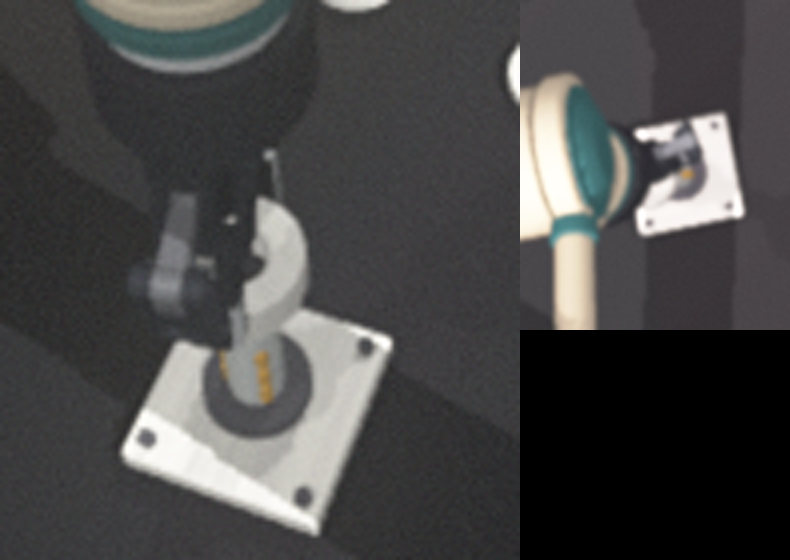

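Request:
drive_tool(increments="0 0 0 0 0 0 0; 0 0 -0.3 0 0 0 0; 0 0 -0.6 0 0 0 0; 0 0 -0.85 0 0 0 0; 0 0 -1.05 0 0 0 0; 0 0 -1.2 0 0 0 0; 0 0 -1.35 0 0 0 0; 0 0 -1.5 0 0 0 0")

```text
time: 5.35
position: [0.5108, 0.1627, 0.0753]
ee_rot: [0.981, 0.195, 0.0, 0.0]
contact_force: [-0.1, -1.2, 6.5]
width: 0.597
```

```bash
python3 look.py g
```

```text
[0.51086111 0.16243851 0.07520892] [ 1.04358541 -0.83718018 -0.36290172] 0.598904042093908 5.45
```

View pics/g.png

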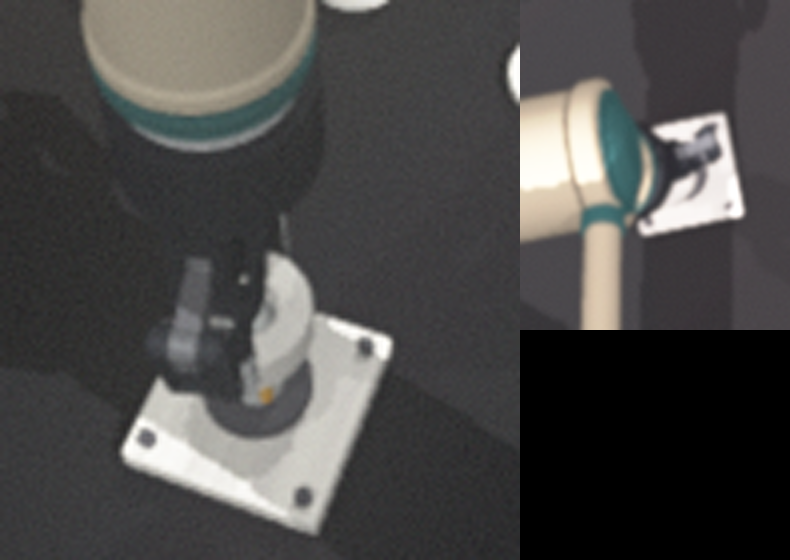

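Request:
drive_tool(increments="0 0 -0.17 0 0 0 0; 0 0 -0.33 0 0 0 0; 0 0 -0.5 0 0 0 0; 0 0 -0.67 0 0 0 0; 0 0 -0.83 0 0 0 0; 0 0 -0.97 0 0 0 0; 0 0 -1.1 0 0 0 0; 0 0 -1.17 0 0 0 0")

```text
time: 6.45
position: [0.5109, 0.1625, 0.0403]
ee_rot: [0.981, 0.195, 0.0, 0.0]
contact_force: [1.3, -2.3, 5.0]
width: 0.599
```

```bash
python3 -c "
from rig import r
s=r.get_state();print(s['position'],s['contact_force'],s['width'],s['time'])"
```

```text
[0.51094436 0.16247835 0.04027198] [ 1.34782505 -2.27096069  5.03152372] 0.5985455999259635 6.45
```

Request:
drive_tool(increments="0 0 -0.03 0 0 0 0; 0 0 -0.05 0 0 0 0; 0 0 -0.07 0 0 0 0; 0 0 -0.09 0 0 0 0; 0 0 -0.11 0 0 0 0; 0 0 -0.12 0 0 0 0; 0 0 -0.13 0 0 0 0; 0 0 -0.14 0 0 0 0")

```text
time: 7.45
position: [0.5109, 0.1627, 0.0361]
ee_rot: [0.981, 0.195, 0.0, 0.0]
contact_force: [2.9, -3.3, 4.1]
width: 0.591
```

Request:
drive_tool(increments="0 0 -0.01 0 0 0 0; 0 0 -0.02 0 0 0 0; 0 0 -0.03 0 0 0 0; 0 0 -0.04 0 0 0 0; 0 0 -0.05 0 0 0 0; 0 0 -0.06 0 0 0 0; 0 0 -0.07 0 0 0 0; 0 0 -0.07 0 0 0 0")

```text
time: 8.45
position: [0.5108, 0.1627, 0.0339]
ee_rot: [0.981, 0.195, 0.0, 0.0]
contact_force: [3.5, -2.8, 2.7]
width: 0.6
```

Request:
drive_tool(increments="0 0 -0.01 0 0 0 0; 0 0 -0.02 0 0 0 0; 0 0 -0.03 0 0 0 0; 0 0 -0.04 0 0 0 0; 0 0 -0.05 0 0 0 0; 0 0 -0.06 0 0 0 0; 0 0 -0.07 0 0 0 0; 0 0 -0.07 0 0 0 0")

```text
time: 9.45
position: [0.5108, 0.1627, 0.0318]
ee_rot: [0.981, 0.195, 0.0, 0.0]
contact_force: [3.7, -3.6, 3.1]
width: 0.603
```

Request:
drive_tool(increments="0 0 -0.01 0 0 0 0; 0 0 -0.02 0 0 0 0; 0 0 -0.03 0 0 0 0; 0 0 -0.04 0 0 0 0; 0 0 -0.05 0 0 0 0; 0 0 -0.06 0 0 0 0; 0 0 -0.07 0 0 0 0; 0 0 -0.07 0 0 0 0")

```text
time: 10.45
position: [0.5109, 0.1627, 0.0312]
ee_rot: [0.981, 0.195, 0.001, 0.0]
contact_force: [2.0, -4.7, 14.4]
width: 0.597
```

Request:
drive_tool(increments="0 0 -0.01 0 0 0 0; 0 0 -0.02 0 0 0 0; 0 0 -0.03 0 0 0 0; 0 0 -0.03 0 0 0 0; 0 0 -0.03 0 0 0 0; 0 0 -0.03 0 0 0 0; 0 0 -0.03 0 0 0 0; 0 0 -0.03 0 0 0 0")

```text
time: 11.45
position: [0.511, 0.1627, 0.0311]
ee_rot: [0.981, 0.195, 0.001, 0.0]
contact_force: [0.1, -4.7, 20.2]
width: 0.6
```

```bash
python3 look.py i
```

```text
[0.51093822 0.1626875  0.03113672] [-0.67340803 -4.14209014 19.05834113] 0.5932746948662571 11.55
```

View pics/i.png

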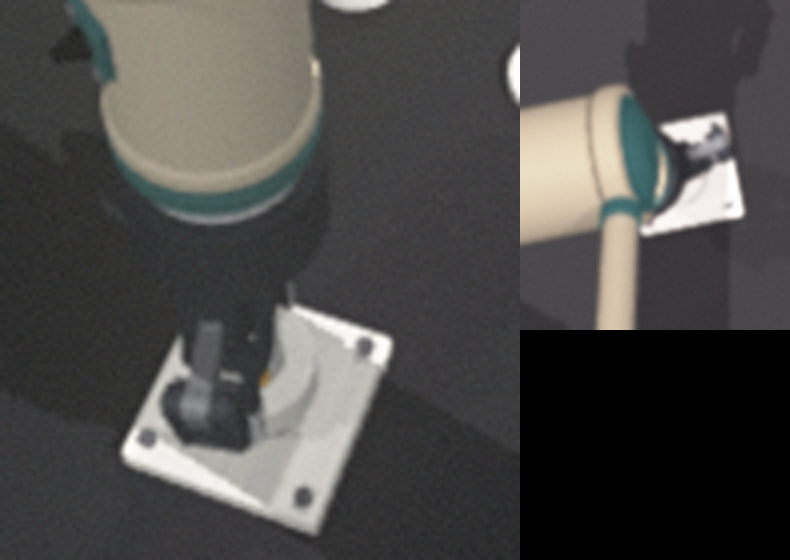

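Request:
drive_tool(increments="0 0 0.05 0 0 0 1; 0 0 0.08 0 0 0 1; 0 0 0.08 0 0 0 1; 0 0 0.08 0 0 0 1; 0 0 0.5 0 0 0 1; 0 0 1.3 0 0 0 1; 0 0 2.3 0 0 0 1; 0 0 3.1 0 0 0 1")

```text
time: 12.55
position: [0.5109, 0.1628, 0.1238]
ee_rot: [0.981, 0.195, 0.001, -0.0]
contact_force: [-0.3, 0.5, -0.6]
width: 1.0
```

Request:
drive_tool(increments="0.4 -1 0 0 0 0 1; 1 -2.4 0 0 0 0 1; 1.6 -3.8 -0.4 0 0 0 1; 2.2 -5.2 -0.9 0 0 0 1; 2.8 -6.6 -1.4 0 0 0 1; 3.22 -7.65 -1.9 0 0 0 1; 3.22 -7.65 -2.4 0 0 0 1; 3.22 -7.65 -2.4 0 0 0 1")

```text
time: 13.55
position: [0.6056, -0.0662, 0.0488]
ee_rot: [0.981, 0.195, -0.002, -0.001]
contact_force: [-0.5, 0.0, 1.2]
width: 0.999
```

Run:
```python
from rig import r, imaging
from h import *
s=imaging.snapshot("side");t=imaging.snapshot("top")
a=cv2.resize(s["color"][160:360,240:400],None,fx=3,fy=3,interpolation=cv2.INTER_CUBIC)
b=cv2.resize(t["color"][170:290,195:285],None,fx=3,fy=3,interpolation=cv2.INTER_CUBIC)
b=cv2.copyMakeBorder(b,0,600-b.shape[0],0,0,0)
cv2.imwrite("pics/k.png",np.hstack([a,b]))
print(r.get_state()["position"])
```

```text
[ 0.6066839  -0.06576875  0.05021304]
```

View pics/k.png

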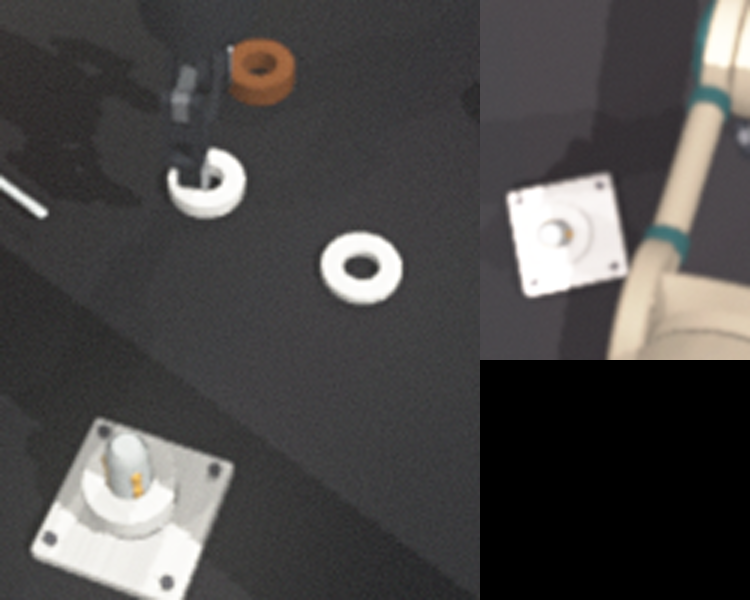

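Request:
drive_tool(increments="0 0 -0.4 0 0 0 1; 0 0 -0.8 0 0 0 1; 0 0 -1.2 0 0 0 1; 0 0 -1.5 0 0 0 1; 0 0 -1.62 0 0 0 1; 0 0 -1.62 0 0 0 1; 0 0 -1.62 0 0 0 0; 0 0 -1.62 0 0 0 0")

```text
time: 14.65
position: [0.6075, -0.067, 0.0018]
ee_rot: [0.981, 0.195, 0.0, 0.0]
contact_force: [-2.1, 1.8, 33.7]
width: 0.604
```

Request:
drive_tool(increments="0 0 0 0 0 0 0; 0 0 0 0 0 0 0; 0 0 0 0 0 0 0; 0 0 0 0 0 0 0; 0 0 0.5 0 0 0 0; 0 0 1.3 0 0 0 0; 0 0 2.3 0 0 0 0; 0 0 3.3 0 0 0 0")

```text
time: 15.65
position: [0.6068, -0.0668, 0.1016]
ee_rot: [0.981, 0.195, -0.0, 0.0]
contact_force: [-0.1, 0.4, 0.5]
width: 0.582
```

Run:
```python
from rig import r, imaging
from h import *
s=imaging.snapshot("side")
a=cv2.resize(s["color"][110:260,240:400],None,fx=4,fy=4,interpolation=cv2.INTER_CUBIC)
cv2.imwrite("pics/l.png",a)
print(r.get_state()["position"],r.get_state()["width"])
```

```text
[ 0.60950224 -0.06731898  0.1059927 ] 0.5886131682936239
```

View pics/l.png

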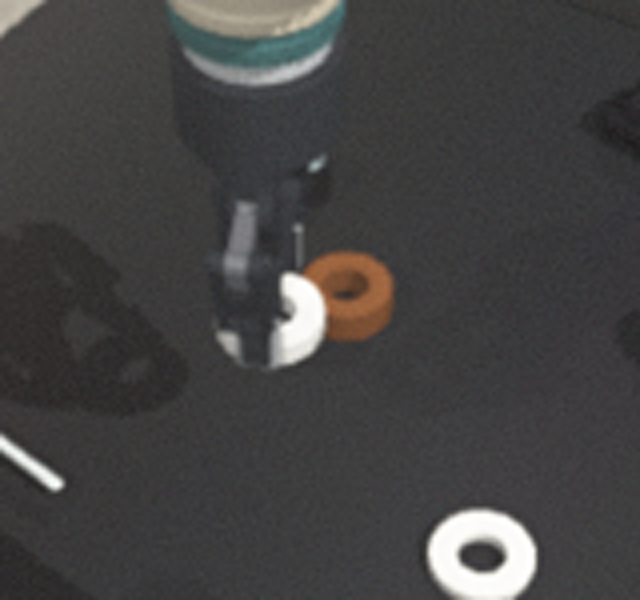

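Request:
drive_tool(increments="-0.2 0.5 0.5 0 0 0 0; -0.7 1.6 0.6 0 0 0 0; -1.2 2.9 0.6 0 0 0 0; -1.8 4.2 0.6 0 0 0 0; -2.3 5.5 0.6 0 0 0 0; -2.8 6.7 0.6 0 0 0 0; -3.21 7.63 0.6 0 0 0 0; -3.21 7.63 0.6 0 0 0 0")

```text
time: 16.7
position: [0.5081, 0.1642, 0.1178]
ee_rot: [0.98, 0.197, -0.001, -0.0]
contact_force: [0.4, -0.7, -0.9]
width: 0.584
```

Request:
drive_tool(increments="0 0 -0.3 0 0 0 0; 0 0 -0.6 0 0 0 0; 0 0 -0.85 0 0 0 0; 0 0 -1.05 0 0 0 0; 0 0 -1.2 0 0 0 0; 0 0 -1.35 0 0 0 0; 0 0 -1.43 0 0 0 0; 0 0 -1.5 0 0 0 0")

```text
time: 17.7
position: [0.5109, 0.1621, 0.0732]
ee_rot: [0.981, 0.195, 0.0, 0.0]
contact_force: [0.4, -0.7, -0.6]
width: 0.585
```

```bash
python3 look.py m
```

```text
[0.51072964 0.1620722  0.07312872] [ 0.47790484  0.23237726 -0.53591464] 0.5886902611351876 17.8
```

View pics/m.png

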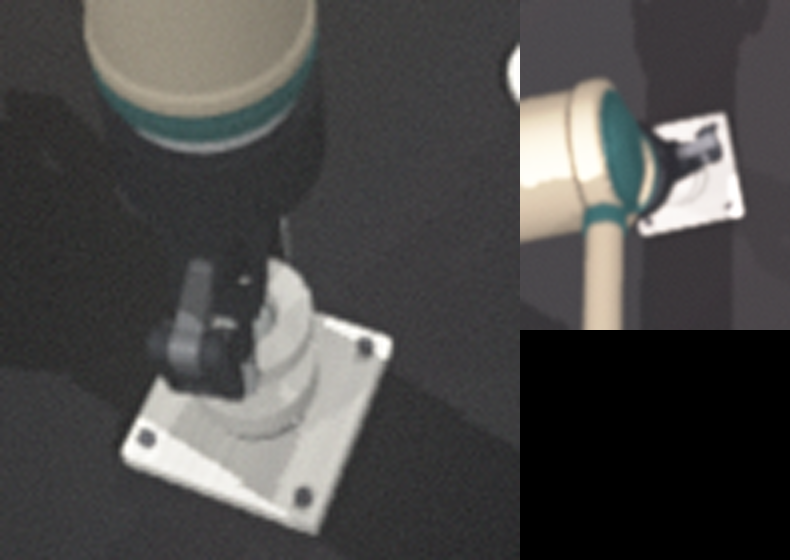

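Request:
drive_tool(increments="0 0 -0.1 0 0 0 0; 0 0 -0.2 0 0 0 0; 0 0 -0.3 0 0 0 0; 0 0 -0.4 0 0 0 0; 0 0 -0.5 0 0 0 0; 0 0 -0.58 0 0 0 0; 0 0 -0.64 0 0 0 0; 0 0 -0.68 0 0 0 0")

```text
time: 18.8
position: [0.5106, 0.1621, 0.0528]
ee_rot: [0.981, 0.195, -0.0, -0.0]
contact_force: [-2.1, 0.2, 4.1]
width: 0.589
```

Request:
drive_tool(increments="0 0 -0.01 0 0 0 0; 0 0 -0.02 0 0 0 0; 0 0 -0.03 0 0 0 0; 0 0 -0.04 0 0 0 0; 0 0 -0.05 0 0 0 0; 0 0 -0.06 0 0 0 0; 0 0 -0.07 0 0 0 0; 0 0 -0.07 0 0 0 0")

```text
time: 19.8
position: [0.5107, 0.162, 0.0506]
ee_rot: [0.981, 0.195, -0.0, 0.0]
contact_force: [-2.3, 0.9, 3.6]
width: 0.582
```

Request:
drive_tool(increments="0 0 -0.01 0 0 0 0; 0 0 -0.02 0 0 0 0; 0 0 -0.03 0 0 0 0; 0 0 -0.04 0 0 0 0; 0 0 -0.05 0 0 0 0; 0 0 -0.06 0 0 0 0; 0 0 -0.07 0 0 0 0; 0 0 -0.07 0 0 0 0")

```text
time: 20.8
position: [0.5109, 0.1619, 0.049]
ee_rot: [0.981, 0.195, 0.0, 0.0]
contact_force: [-2.6, -0.5, 6.8]
width: 0.586
```

Request:
drive_tool(increments="0 0 -0.01 0 0 0 0; 0 0 -0.02 0 0 0 0; 0 0 -0.03 0 0 0 0; 0 0 -0.04 0 0 0 0; 0 0 -0.05 0 0 0 0; 0 0 -0.05 0 0 0 0; 0 0 -0.05 0 0 0 0; 0 0 -0.05 0 0 0 0")

```text
time: 21.8
position: [0.511, 0.1619, 0.049]
ee_rot: [0.981, 0.195, 0.001, 0.0]
contact_force: [-5.2, -1.1, 15.2]
width: 0.585
```

Request:
drive_tool(increments="0 0 -0.01 0 0 0 0; 0 0 -0.02 0 0 0 0; 0 0 -0.03 0 0 0 0; 0 0 -0.035 0 0 0 0; 0 0 -0.035 0 0 0 0; 0 0 -0.035 0 0 0 0; 0 0 -0.035 0 0 0 0; 0 0 -0.035 0 0 0 0")

```text
time: 22.8
position: [0.511, 0.1619, 0.0489]
ee_rot: [0.981, 0.195, 0.001, 0.0]
contact_force: [-7.9, -1.7, 23.1]
width: 0.587
```

Request:
drive_tool(increments="0 0 0.05 0 0 0 1; 0 0 0.09 0 0 0 1; 0 0 0.09 0 0 0 1; 0 0 0.09 0 0 0 1; 0 0 0.5 0 0 0 1; 0 0 1.2 0 0 0 1; 0 0 2 0 0 0 1; 0 0 2.5 0 0 0 1")

```text
time: 23.8
position: [0.5115, 0.1622, 0.1229]
ee_rot: [0.981, 0.195, 0.001, 0.0]
contact_force: [0.1, -0.1, -0.3]
width: 1.001
```

Request:
drive_tool(increments="-0.1 -0.8 0 0 0 0 1; -0.3 -2.1 0 0 0 0 1; -0.5 -3.5 -0.4 0 0 0 1; -0.7 -4.9 -0.9 0 0 0 1; -0.9 -6.3 -1.4 0 0 0 1; -1.07 -7.38 -1.9 0 0 0 1; -1.07 -7.38 -2.36 0 0 0 1; -1.07 -7.38 -2.36 0 0 0 1")

```text
time: 24.8
position: [0.4778, -0.0588, 0.0495]
ee_rot: [0.981, 0.195, -0.001, -0.001]
contact_force: [0.0, 0.1, 1.0]
width: 1.0
```

Run:
```python
from rig import r, imaging
from h import *
s=imaging.snapshot("side")
a=cv2.resize(s["color"][180:370,240:430],None,fx=3.1,fy=3.1,interpolation=cv2.INTER_CUBIC)
cv2.imwrite("pics/n.png",a)
print(r.get_state()["position"],r.get_state()["width"])
```

```text
[ 0.47848877 -0.05857649  0.05010053] 1.0046382866452013
```

View pics/n.png

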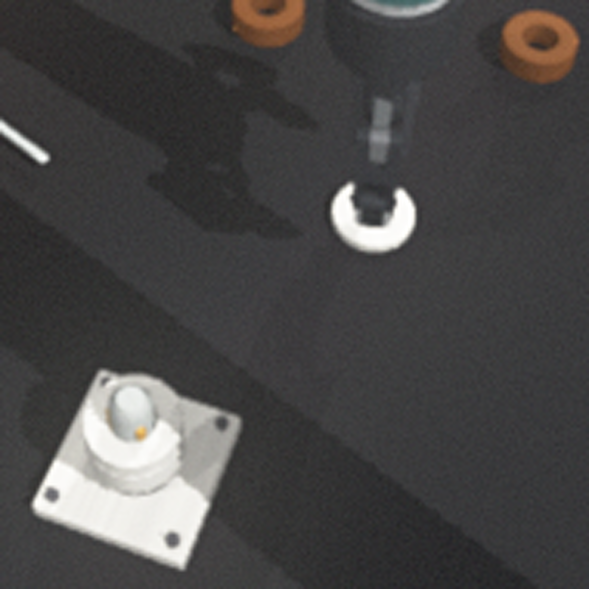

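Two rings are stacked flush at crop (132,450), and the gripper is over the thin ring at (373,215). Going down, stopping a little higher this time because the tips touched the bench on the middle ring.

Request:
drive_tool(increments="0 0 -0.4 0 0 0 1; 0 0 -0.8 0 0 0 1; 0 0 -1.2 0 0 0 1; 0 0 -1.45 0 0 0 1; 0 0 -1.54 0 0 0 1; 0 0 -1.54 0 0 0 1; 0 0 -1.54 0 0 0 0; 0 0 -1.54 0 0 0 0")

```text
time: 25.85
position: [0.4794, -0.0597, 0.0047]
ee_rot: [0.981, 0.195, 0.001, 0.001]
contact_force: [-2.6, 3.8, 24.2]
width: 0.604
```

Request:
drive_tool(increments="0 0 0 0 0 0 0; 0 0 0 0 0 0 0; 0 0 0 0 0 0 0; 0 0 0 0 0 0 0; 0 0 0.5 0 0 0 0; 0 0 1.3 0 0 0 0; 0 0 2.3 0 0 0 0; 0 0 3.3 0 0 0 0")

```text
time: 26.85
position: [0.4786, -0.0593, 0.1042]
ee_rot: [0.981, 0.195, 0.0, 0.0]
contact_force: [0.3, -0.6, -0.1]
width: -0.0
```

Run:
```python
from rig import r, imaging
from h import *
s=imaging.snapshot("side")
a=cv2.resize(s["color"][150:270,300:430],None,fx=5,fy=5,interpolation=cv2.INTER_CUBIC)
cv2.imwrite("pics/o.png",a)
print(r.get_state()["position"],r.get_state()["width"])
```

```text
[ 0.4811696  -0.05993784  0.10780073] 0.0033685865584496782
```

View pics/o.png

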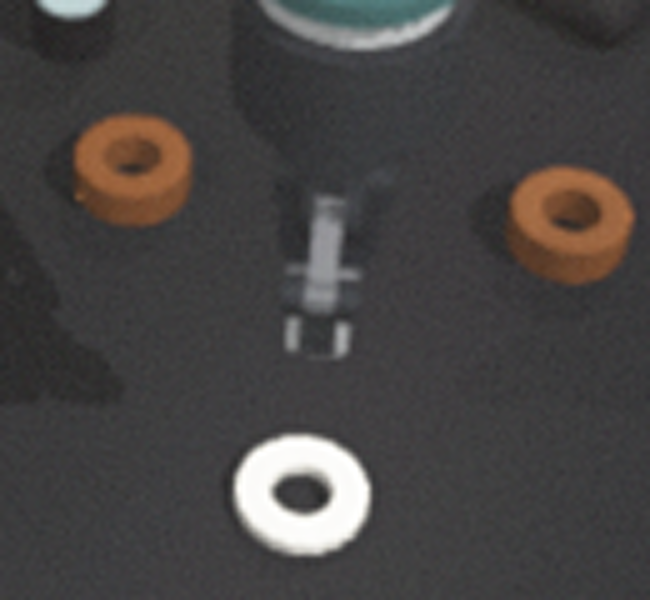

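The thin ring slipped out because the pads caught only its top edge. It still lies flat and unmoved at about (360,249). Reopening and gripping about 7 mm lower.

Request:
drive_tool(increments="0 0 0 0 0 0 1; 0 0 0 0 0 0 1; 0 0 -0.3 0 0 0 1; 0 0 -0.7 0 0 0 1; 0 0 -1.2 0 0 0 1; 0 0 -1.8 0 0 0 1; 0 0 -2.4 0 0 0 1; 0 0 -2.7 0 0 0 1")

```text
time: 27.9
position: [0.4774, -0.059, 0.0201]
ee_rot: [0.981, 0.195, -0.002, -0.001]
contact_force: [0.2, -0.3, 0.8]
width: 1.0
```

Request:
drive_tool(increments="0 0 -0.2 0 0 0 1; 0 0 -0.4 0 0 0 1; 0 0 -0.6 0 0 0 1; 0 0 -0.73 0 0 0 1; 0 0 -0.83 0 0 0 1; 0 0 -0.83 0 0 0 1; 0 0 -0.83 0 0 0 0.8; 0 0 -0.83 0 0 0 0.7")

```text
time: 28.9
position: [0.4789, -0.0594, -0.0026]
ee_rot: [0.981, 0.195, 0.0, 0.0]
contact_force: [0.9, 0.1, 0.8]
width: 0.704
```

Request:
drive_tool(increments="0 0 0 0 0 0 0.65; 0 0 0 0 0 0 0.5; 0 0 0 0 0 0 0; 0 0 0 0 0 0 0; 0 0 0 0 0 0 0; 0 0 0 0 0 0 0; 0 0 0 0 0 0 0; 0 0 0.05 0 0 0 0")

```text
time: 29.9
position: [0.4788, -0.0594, -0.0009]
ee_rot: [0.981, 0.195, 0.0, 0.0]
contact_force: [-0.4, 1.1, -1.0]
width: 0.59
```

Request:
drive_tool(increments="0 0 0.2 0 0 0 0; 0 0 0.5 0 0 0 0; 0 0 1 0 0 0 0; 0 0 1.6 0 0 0 0; 0 0 2.2 0 0 0 0; 0 0 2.8 0 0 0 0; 0 0 3.4 0 0 0 0; 0 0 3.8 0 0 0 0")

```text
time: 30.9
position: [0.479, -0.0594, 0.1139]
ee_rot: [0.981, 0.195, 0.001, 0.0]
contact_force: [-0.2, 0.4, -0.3]
width: 0.584
```

Run:
```python
from rig import r, imaging
from h import *
s=imaging.snapshot("side")
a=cv2.resize(s["color"][130:270,300:430],None,fx=4,fy=4,interpolation=cv2.INTER_CUBIC)
cv2.imwrite("pics/p.png",a)
print(r.get_state()["position"],r.get_state()["width"])
```

```text
[ 0.47979667 -0.05960397  0.1149846 ] 0.5842945442783611
```

View pics/p.png

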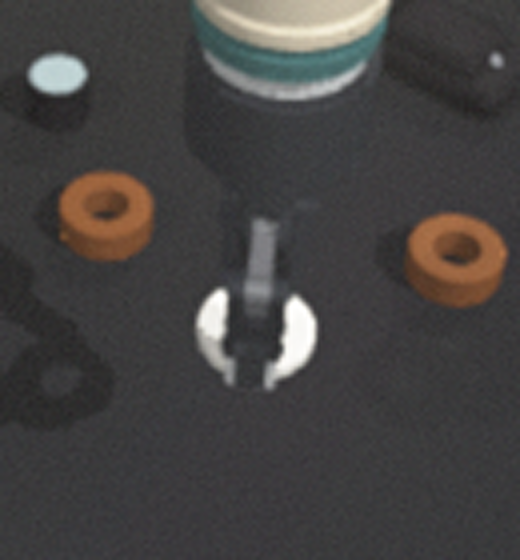

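Request:
drive_tool(increments="0.1 0.6 0.2 0 0 0 0; 0.25 1.8 0.2 0 0 0 0; 0.45 3.1 0.2 0 0 0 0; 0.6 4.4 0.2 0 0 0 0; 0.8 5.6 0.2 0 0 0 0; 0.95 6.7 0.2 0 0 0 0; 1.06 7.37 0.2 0 0 0 0; 1.06 7.37 0.2 0 0 0 0")

```text
time: 31.95
position: [0.5105, 0.1625, 0.1184]
ee_rot: [0.981, 0.196, -0.0, 0.0]
contact_force: [-0.3, -0.1, -0.3]
width: 0.586
```

Request:
drive_tool(increments="0 0 -0.3 0 0 0 0; 0 0 -0.6 0 0 0 0; 0 0 -0.85 0 0 0 0; 0 0 -1.05 0 0 0 0; 0 0 -1.2 0 0 0 0; 0 0 -1.35 0 0 0 0; 0 0 -1.45 0 0 0 0; 0 0 -1.5 0 0 0 0")

```text
time: 32.95
position: [0.5105, 0.1618, 0.0736]
ee_rot: [0.981, 0.195, -0.0, 0.0]
contact_force: [0.6, -0.4, -0.4]
width: 0.589
```

```bash
python3 look.py q
```

```text
[0.51046692 0.16179582 0.07359718] [-0.27402678  0.3162704   0.84751589] 0.5871598352334193 33.05
```

View pics/q.png

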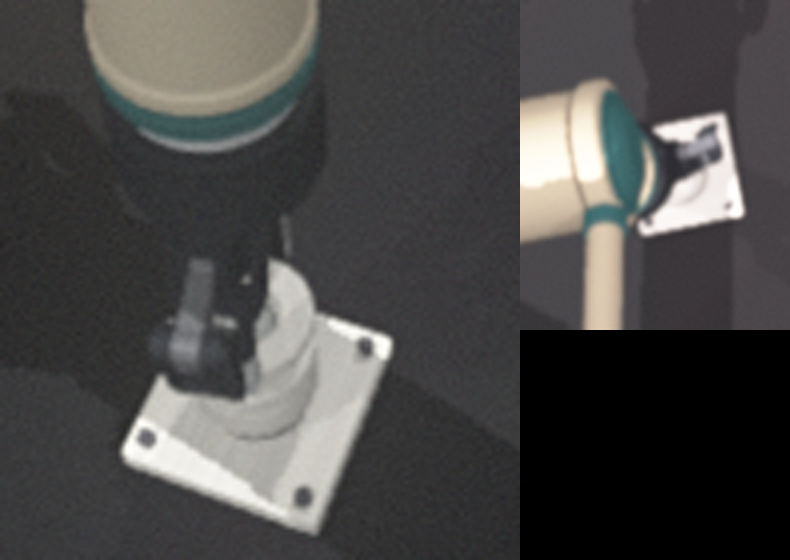

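Request:
drive_tool(increments="0 0 -0.06 0 0 0 0; 0 0 -0.12 0 0 0 0; 0 0 -0.18 0 0 0 0; 0 0 -0.23 0 0 0 0; 0 0 -0.27 0 0 0 0; 0 0 -0.3 0 0 0 0; 0 0 -0.33 0 0 0 0; 0 0 -0.33 0 0 0 0")

```text
time: 34.05
position: [0.5109, 0.1618, 0.0638]
ee_rot: [0.981, 0.195, 0.0, 0.0]
contact_force: [0.8, 0.2, 1.3]
width: 0.588
```

Request:
drive_tool(increments="0 0 -0.01 0 0 0 0; 0 0 -0.02 0 0 0 0; 0 0 -0.03 0 0 0 0; 0 0 -0.04 0 0 0 0; 0 0 -0.05 0 0 0 0; 0 0 -0.06 0 0 0 0; 0 0 -0.07 0 0 0 0; 0 0 -0.07 0 0 0 0")

```text
time: 35.05
position: [0.5106, 0.1617, 0.0616]
ee_rot: [0.981, 0.195, 0.0, 0.0]
contact_force: [2.6, 0.3, 2.3]
width: 0.586
```

Request:
drive_tool(increments="0 0 -0.01 0 0 0 0; 0 0 -0.02 0 0 0 0; 0 0 -0.03 0 0 0 0; 0 0 -0.04 0 0 0 0; 0 0 -0.05 0 0 0 0; 0 0 -0.06 0 0 0 0; 0 0 -0.07 0 0 0 0; 0 0 -0.07 0 0 0 0")

```text
time: 36.05
position: [0.5105, 0.1617, 0.0595]
ee_rot: [0.981, 0.195, -0.0, 0.0]
contact_force: [1.7, -0.5, 1.9]
width: 0.587
```

Request:
drive_tool(increments="0 0 -0.01 0 0 0 0; 0 0 -0.02 0 0 0 0; 0 0 -0.03 0 0 0 0; 0 0 -0.04 0 0 0 0; 0 0 -0.05 0 0 0 0; 0 0 -0.06 0 0 0 0; 0 0 -0.07 0 0 0 0; 0 0 -0.07 0 0 0 0")

```text
time: 37.05
position: [0.5106, 0.1618, 0.0591]
ee_rot: [0.981, 0.195, 0.0, 0.0]
contact_force: [-0.9, -0.7, 13.6]
width: 0.588
```

Request:
drive_tool(increments="0 0 -0.01 0 0 0 0; 0 0 -0.02 0 0 0 0; 0 0 -0.03 0 0 0 0; 0 0 -0.04 0 0 0 0; 0 0 -0.04 0 0 0 0; 0 0 -0.04 0 0 0 0; 0 0 -0.04 0 0 0 0; 0 0 -0.04 0 0 0 0")

```text
time: 38.05
position: [0.5106, 0.1618, 0.059]
ee_rot: [0.981, 0.195, 0.001, 0.0]
contact_force: [-3.3, -1.9, 21.2]
width: 0.589
```

Request:
drive_tool(increments="0 0 0.05 0 0 0 1; 0 0 0.09 0 0 0 1; 0 0 0.09 0 0 0 1; 0 0 0.09 0 0 0 1; 0 0 0.5 0 0 0 1; 0 0 1.2 0 0 0 1; 0 0 2 0 0 0 1; 0 0 2.6 0 0 0 1")

```text
time: 39.05
position: [0.511, 0.1619, 0.1361]
ee_rot: [0.981, 0.195, 0.001, 0.0]
contact_force: [-0.1, -0.9, 0.0]
width: 0.997
```

Request:
drive_tool(increments="0 -0.5 0.3 0 0 0 1; 0 -1.5 0.5 0 0 0 1; 0 -2.5 0.5 0 0 0 1; 0 -3.5 0.5 0 0 0 1; 0 -4.5 0.5 0 0 0 1; 0 -5.3 0.5 0 0 0 1; 0 -6 0.5 0 0 0 1; 0 -6 0.5 0 0 0 1")

```text
time: 40.05
position: [0.5101, -0.02, 0.1492]
ee_rot: [0.981, 0.194, -0.0, 0.0]
contact_force: [0.0, 0.9, -0.3]
width: 1.0
```

```bash
python3 look.py z
python3 - <<'E'
from h import *
d=np.load("pics/z.npy",allow_pickle=True).item()
a=cv2.resize(d["s"]["color"],(480,300));b=cv2.resize(d["s"]["color"][285:375,235:335],(600,540),interpolation=cv2.INTER_CUBIC)
cv2.imwrite("pics/z2.png",b);cv2.imwrite("pics/z3.png",d["s"]["color"])
E
```

```text
[ 0.51005942 -0.01838479  0.14917803] [1.21254172 0.43828516 0.55529744] 0.9991378545425333 40.15
```

View pics/z2.png

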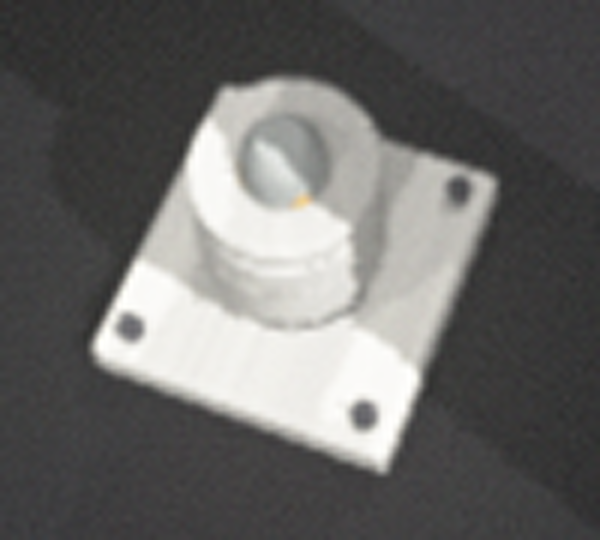

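View pics/z3.png

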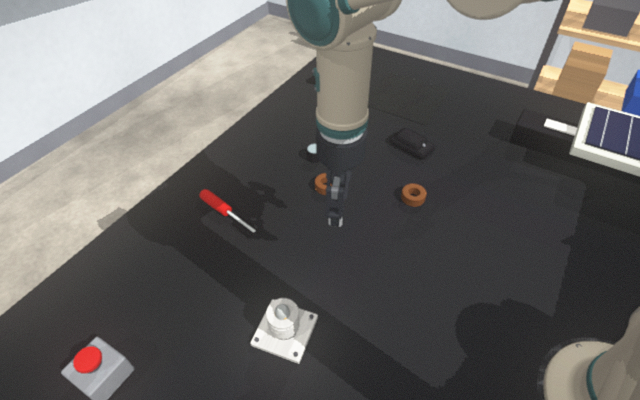

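The stack is complete, free and level in the crop at (285,200), and the bystanders are in place. Handing in.

```bash
python3 -c "
from rig import r
print(r.sign_off())"
```

```text
the job is handed in; nothing more can be done
None
```

I threaded the rings onto the arbor in order, thick, middle, then thin, and handed the job in at about 40 s of the 72 s allowed. No verdict was reported.

**Presses:** I pushed each ring down in small steps until the height stopped changing and the force rose. The final push forces were about 20 N (thick), 23 N (middle) and 21 N (thin).

**Seating heights:** The collar top works out at about 27 mm above the bench. The middle and thin rings seated within about 0.5 mm of the heights predicted from the ring beneath.

**Last check:** In the final side picture the stack looks level and free of gaps. A thin bright line shows between the thin and middle rings. I took it for the middle ring's lit edge and did not measure it. The screwdriver and mouse look unmoved. The lens cell is partly hidden behind the gripper in that picture, but was clear of everything when last seen. I compared these by eye and did not measure them. The gripper was open, clear of the stack, and reading close to zero force.

**What went wrong:**
- **Slipped grip:** My first grasp of the thin ring caught only its top edge, and the fingers closed empty. The ring stayed flat on the bench, so I gripped it again about 7 mm lower.
- **Extra force at grasping:** Closing on the middle ring (about 34 N) and in that first try on the thin ring (about 24 N) briefly pushed up on the tool while the rings lay on the bench. I first thought the fingertips had touched the bench. The later slip suggests the pads were instead dragging on the rings as they closed.

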